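# Fit the battery in the screened box and snap its lid shut

### The job

Fit the rectangular block battery into the empty bay of the open metal box, lying flat with its terminals facing the contact block, then close the box: hook the tongue of the lid under the fixed steel lip and press the other end down until the spring catch snaps back over it. Handle the box lightly: it stands loose on the bench and should stay where it is, give or take three centimetres.

Things in the scene. Friction and masses are not known exactly. Their poses are not given: they have to be found in the camera images.
- box: open grey die-cast box, 170 (x) x 100 (y) x 53 mm (rim height), walls 4 mm, 1.5 kg, loose on four rubber feet. Origin: centre of underside, z up. Inner floor z = 7 mm. Steel lip at its +x end, spring catch at its -x end (top 79 mm above the bench). A green board is fixed inside at x = 15 to 51 mm, up to z = 26 mm; two round sockets and a switch stick out 14 mm from the +y wall.
- bay (a point): centre of the battery bay on the inner floor: box x = -36, y = +3, z = 7 mm, axes as the box. The bay is 32 mm (x) by 54 mm (y): low ribs 5 mm high along both x sides, an end stop 12 mm high at +y, and at -y a black contact block 20 mm high with two brass contacts.
- lip (a point): front lower edge of the fixed steel lip, its middle: box x = 77, z = 59.5 mm, axes as the box. Under it a slot 6.5 mm high runs 8 mm farther in +x to a stop, between side cheeks 80 mm apart; its floor is a rim-level land (box x = 62 to 85, z = 53 mm). A flare 6 mm long rises in front. A 4 mm plate can enter tilted up to about 14 degrees, outer end high.
- rim_heel (a point): middle of the outer top edge of the box wall at the catch end, at box x = -85, z = 53 mm, axes as the box.
- nose (a point): inner tip of the spring catch's nose, on its underside: at rest box x = -80, z = 58 mm, overhanging the closed lid by 4 mm and clearing its top by 1 mm. Above it a ramp 24 mm wide (y) rises outward to z = 73 mm; a lid end pressed down on it pushes the catch outward (about 10 to 15 N) until it snaps back over the lid.
- catch (a joint): turn of the spring catch about its pin low on the end wall (rad): 0 at rest, grows as its top is pushed outward, away from the box; about 0.1 when the lid passes; a spring returns it.
- lid: loose aluminium lid, 0.18 kg: plate 4 mm thick, x = -84 to +85 mm, 100 mm wide, its last 13 mm at +x a 76 mm wide tongue; two skirts 5 mm deep under it at y = +-42.5 mm fit between the box walls with 2 mm to spare. Origin: centre, at the foot of the skirts (plate z = 5 to 9 mm). Starts flat on the bench, handle up. Closed: axes parallel to the box's, origin at box x = 0, y = 0, z = 48 mm.
- handle (a point): grip point of the lid's handle, at lid x = 0, y = 0, z = 20 mm, axes as the lid. The handle is a solid black bar 12 mm thick (x), 50 mm long (y), from the plate's top (z = 9) to z = 28 mm.
- toe (a point): middle of the tongue's end edge, on the plate's underside: lid x = +85, z = 5 mm.
- heel (a point): middle of the lid's other end edge, on its top: lid x = -84, z = 9 mm. The thumb ribs near it (x = -56 to -68 mm) show where to press.
- battery: loose rectangular block battery 27 (x) x 49 (y) x 18 (z) mm lying flat, dark with an orange band, 45 g. Origin: centre of the underside; its two terminals are on the -y end. In the bay its axes are parallel to the box's.
- terminals (a point): middle of the battery's terminal end, at battery y = -24.5, z = 9 mm.
Things that resemble listed ones, but are neither listed nor needed, are in the scene too. Leave any green, white or yellow look-alike of the battery alone.

How it is judged:
On the way, in this order (a step that is already met when the one before it is completed fails the run):
1. the battery lies flat in the bay, terminals facing the contact block (x of battery in the frame of bay between -0.005 and 0.005 m and y of battery in the frame of bay between -0.005 and 0.005 m and z of battery in the frame of bay between -0.003 and 0.003 m and y of terminals in the frame of bay below -0.018 m and angle between battery's own z axis and vertical below 0.1 rad), for 0.2 s.
2. the lid's tongue is under the lip (x of toe in the frame of lip above 0.003 m and z of toe in the frame of lip between -0.009 and -0.002 m and y of toe in the frame of lip between -0.005 and 0.005 m), for 0.1 s.
At the end, for the whole second after the job is handed in: The battery lies flat in the bay (within 5 mm of its centre, terminals to the contact block), the lid's tongue is at least 3 mm under the lip, the lid's other end is down on the rim (within 2 mm) beneath the spring catch, the catch has sprung back (under 0.04 rad), and lid and box are at rest (all of step 1 and all of step 2 and z of heel in the frame of rim_heel between 0.002 and 0.0055 m and x of heel in the frame of rim_heel between -0.004 and 0.004 m and y of heel in the frame of rim_heel between -0.005 and 0.005 m and value of joint catch below 0.04 rad and linear speed of each of lid, box below 0.02 m/s); the robot touches nothing.
It fails at once if the box is shoved more than 3 cm from where it stood (distance of box from where it was at the start of the episode above 0.03 m).
It also fails if it takes over 67 s, if anything falls off the work surface, if the arm or the gripper's body presses on something with over 40 N, if the wrist force passes 120 N, or if a joint passes its speed limit or range.

### The arm

A 6-joint arm with a two-finger parallel gripper is mounted at the origin on a cart in front of the work surface, level with it; the furniture and walls round the work are solid. World frame = base frame: x ahead of the robot, y to its left, z up, the work surface at z = 0. Lengths are in m, angles in rad, forces in N, time in s.
With the tool pointing down it reaches from about 0.35 to 0.775 m from the base axis. Payload 7.3 kg.
Tool frame: the origin (TCP) lies on the centre line of the jaws, within the pads' length; the fingertips stand 19 mm ahead of it and the grasp point (between the pads) is the TCP (robot.tip_extent is the distance from the TCP to the fingertips, in m); z points along the fingers, y is the line along which they close (so a half turn about z gives the same grasp; the last joint's range is limited). The gripper opens to 92 mm and grips with 3 to 60 N. Pads are 19 mm wide; open, the fingers measure 130 mm over their backs; the gripper's body (75 mm by 190 mm) begins 47 mm behind the grasp point.
Start: joints at [-1.459, 0.342, 1.524, -0, 1.275, -0.146], TCP at [0.134, -0.508, 0.246] pointing down, gripper open.
Joint ranges: [-2.53, 2.53], [-0.77, 2.02], [0.04, 2.7], [-1, 4.14], [0.28, 2.66], [-3.11, 3.11]. Speed limits (rad/s): [2.57, 2.57, 3.14, 3.14, 3.14, 3.14].

### API

Orientations are given as [roll, pitch, yaw] about the fixed x, y, z axes, in that order (R = Rz(yaw) Ry(pitch) Rx(roll)).
In Python, from station import robot gives the robot as it stands. The module is installed in compiled form; this text tells all that it offers.
- The arm moves only by the tool arm_command, never from a script. Its argument "deltas" is a list of rows, each an object of numbers: "x", "y", "z": the shift along the tool's x, y, z in m; "spin": the turn about the tool's z in degrees. In form: [{"x": .., "y": .., "z": .., "spin": ..}, ...]. A call has 1 to 8 rows; each row is the pose to reach, as a shift and turn from the pose commanded when the call began, along the tool's axes at that moment; what a row does not reach only later rows make up. A row lasts 1/12 s, in which the tool goes at most 41.7 mm and 7.16 degrees, less where a joint would pass 70% of its speed; a pose out of reach is approached as far as the arm can. A call with a gripper value outside its range is refused whole. "fingers" is the opening, from 0 (shut) to 1 (fully open), set as the call begins (left out, the last holds). The fingers move at their own pace and stop on an object; the grip force is fixed at half the most. Time passes only in rows, so rows that repeat a pose let the fingers close. It gives the time, the measured TCP pose, the force, the opening and the grip force at its end, in the units of the state.
- robot.get_obs(): the state, without advancing time (a new reading comes with each control period).
- robot.grab_frame(name): name is "side" or "top"; returns the picture (384x512x3 uint8, red, green, blue); there is no depth.
- robot.camera_info(name): a dict with "fx", "fy", "cx", "cy" (pixels), "rvec" (rotation vector, rad) and "tvec" (3), from world to camera coordinates, as OpenCV has them. Camera axes: x right, y down, z forward; pixel columns grow to the right and rows downward; lengths in m; the calibration is good to about 2 mm. A picture is of the moment at which its call begins. camera_info takes no time and is no camera call.
- robot.sign_off(): hands the job in; it is judged then, once.
Trained networks look in the newest picture that a camera, given by its name, has taken for a name from the list of things; names that differ only in an ending like _2 or _b are one class to them, and where a whole thing is asked for, a point or a joint stands for the part that bears it (a point fixed in the world has none). Each returns a list of dicts, best first, with "p" (0 to 1); they miss things now and then, are a little off and sometimes report something else, mostly with a low value. They report only what shows in the picture. A call takes as long as a camera call. They do not tell look-alikes from the thing itself.
- robot.spot_in(thing, camera): "rect" ([centre column, centre row, width, height] in pixels, round what is visible of it).
- robot.mark_of(thing, camera): "centre" ([column, row] in pixels: a listed point, or the origin of a listed thing).
The state is a dict: "time_s": time; "joint_positions": joint angles; "dq": joint speeds; "tau": joint torques, N m; "eef_pos": TCP position; "orientation": TCP orientation; "wrist_force": force on the tool from outside, world axes, zero at the start; "moment": the same for the moment, N m; "opening": finger opening in m; "gripper_force": force on a finger pad.
Only numpy, scipy, OpenCV 4.12 (cv2) and the standard library are available. Lean on these libraries where they do the work, as an engineer would, in place of code of your own. Each camera call takes 0.05 s, during which the arm holds its last target. There are 200 camera calls.

## Working session

There is one attempt and no reset: what is moved stays moved. The work goes in short steps, Python scripts to look and compute and a tool call to move; the robot and the scene stay as the last step left them, time stands still between calls to the robot, and variables do not carry over. Pictures are saved under pics/ and viewed, at most 10 in all, crops included, and the job is handed in when it is done.

Besides the shell and the picture viewer there is one more tool, called after ">>>" as name(argument=value, ...), one argument or row to a line, values as JSON. arm_command: Moves the arm, as the interface text tells. Its arguments: {"type":"object","properties":{"deltas":{"type":"array","items":{"type":"object","properties":{"x":{"type":"number"},"y":{"type":"number"},"z":{"type":"number"},"spin":{"type":"number"}}}},"fingers":{"type":"number"}},"required":["deltas"]}

```bash
mkdir -p pics; cat > h.py <<'E'
import numpy as np, cv2
from station import robot
def cam(n):
    c=robot.camera_info(n); K=np.array([[c['fx'],0,c['cx']],[0,c['fy'],c['cy']],[0,0,1.]])
    return K,np.array(c['rvec'],float),np.array(c['tvec'],float)
def ray(n,uv):
    K,r,t=cam(n); R=cv2.Rodrigues(r)[0]
    d=R.T@np.linalg.inv(K)@np.array([uv[0],uv[1],1.]); return -R.T@t,d
def atz(n,uv,z):
    o,d=ray(n,uv); return o+d*(z-o[2])/d[2]
def proj(n,P):
    K,r,t=cam(n); return cv2.projectPoints(np.array(P,float).reshape(-1,3),r,t,K,None)[0].reshape(-1,2)
def tri(a,b):
    o1,d1=ray('top',a); o2,d2=ray('side',b)
    s=np.linalg.lstsq(np.c_[d1,-d2],o2-o1,rcond=None)[0]
    p,q=o1+d1*s[0],o2+d2*s[1]; return (p+q)/2,np.linalg.norm(p-q)
def save(n,f):
    im=robot.grab_frame(n); cv2.imwrite('pics/'+f,im[:,:,::-1]); return im
E
python3 - <<'E'
from h import *
for n in('top','side'):
    im=save(n,n+'0.png')
    o=ray(n,(256,192)); print(n,o[0].round(3),o[1].round(3))
    for t in('box','bay','lip','rim_heel','nose','lid','handle','toe','heel','battery','terminals'):
        print(t,[(np.round(d['centre'],1).tolist(),round(d['p'],2)) for d in robot.mark_of(t,n)[:5]])
print(robot.get_obs())
a=cv2.imread('pics/top0.png');b=cv2.imread('pics/side0.png')
E
```

```text
top [0.458 0.    1.012] [ 0.212 -0.005 -0.977]
box [([327.4, 233.9], 0.83), ([335.3, 269.5], 0.74)]
bay [([333.4, 247.3], 0.66)]
lip [([324.6, 196.6], 0.63), ([243.2, 263.7], 0.28)]
rim_heel [([340.4, 266.3], 0.78)]
nose [([336.6, 267.9], 0.42)]
lid [([168.7, 247.8], 0.55)]
handle [([166.2, 248.1], 0.84)]
toe [([170.8, 211.3], 0.59)]
heel [([163.4, 282.0], 0.78)]
battery [([273.2, 237.8], 0.76), ([222.1, 219.9], 0.75), ([313.4, 135.9], 0.69), ([243.4, 264.8], 0.65)]
terminals [([254.1, 254.1], 0.82), ([214.0, 228.8], 0.75), ([324.8, 234.0], 0.73), ([278.3, 249.3], 0.69), ([307.3, 131.1], 0.59)]
side [0.356 0.658 0.698] [ 0.298 -0.693 -0.657]
box [([303.9, 179.3], 0.95)]
bay [([322.7, 180.3], 0.79)]
lip [([275.5, 157.6], 0.71)]
rim_heel [([340.5, 169.5], 0.64)]
nose [([322.9, 179.7], 0.21)]
lid [([339.0, 170.3], 0.69), ([251.2, 292.5], 0.57), ([303.5, 183.2], 0.21)]
handle [([254.1, 286.5], 0.64)]
toe [([214.7, 274.6], 0.65)]
heel [([293.9, 306.8], 0.97)]
battery [([252.4, 241.2], 0.71), ([304.0, 238.4], 0.59), ([287.7, 213.3], 0.56)]
terminals [([298.6, 207.3], 0.78), ([301.2, 231.4], 0.69), ([259.8, 246.8], 0.52)]
{'time_s': 1.2, 'joint_positions': array([-1.45896945e+00,  3.41992612e-01,  1.52408354e+00,  4.08479979e-06,
        1.27537172e+00, -1.46020777e-01]), 'dq': array([-0.0003626 , -0.00097044,  0.00074549,  0.00014122,  0.00014418,
       -0.00045022]), 'tau': array([ 1.65584170e-03, -4.31130946e+01, -2.44478130e+01,  7.19999755e-02,
        4.83554788e-02,  9.09180699e-06]), 'eef_pos': array([ 0.13389081, -0.50767398,  0.2457501 ]), 'orientation': array([3.14144884e+00, 1.72001069e-05, 2.57846466e-01]), 'wrist_force': array([-0.65388336,  0.2345254 , -0.8468995 ]), 'moment': array([ 0.02224428,  0.03077377, -0.01935518]), 'gripper_force': 0.0, 'opening': 0.09140042700648655}
```

View pics/top0.png

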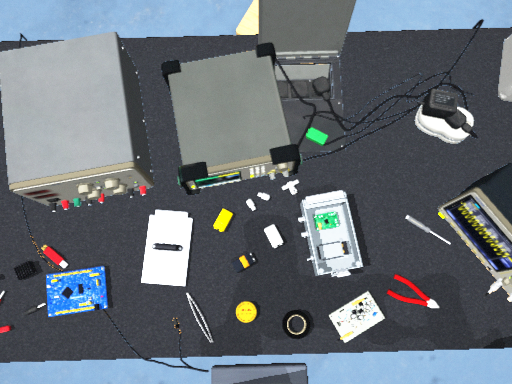

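View pics/side0.png

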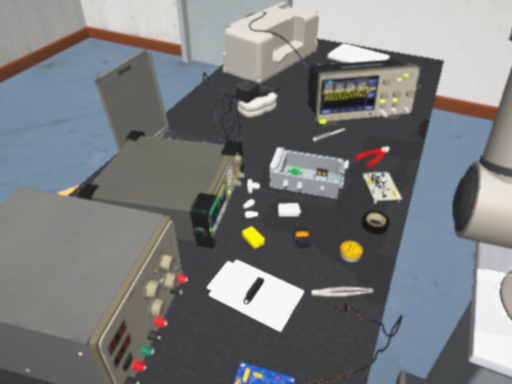

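The battery candidates in the top view are yellow (222,219), white (273,237), green (316,136) and dark with an orange band (246,262). Only the last fits the description, so I'll confirm it in a crop. The lid is the white plate at (168,248) and the box is at (330,234).

```bash
python3 - <<'E'
from h import *
t=cv2.imread('pics/top0.png');s=cv2.imread('pics/side0.png')
c=lambda im,x,y,w,h,W,H:cv2.resize(im[y:y+h,x:x+w],(W,H),interpolation=cv2.INTER_CUBIC)
A=np.hstack([c(t,226,242,40,40,300,300),c(t,290,185,80,100,240,300),c(t,135,205,65,85,230,300)])
B=np.hstack([c(s,286,222,32,30,320,300),c(s,260,140,100,65,450,300)]);B=B[:,:770]
cv2.imwrite('pics/crop1.png',np.vstack([A,B]))
for n,(top,side,z) in dict(lip=((324.6,196.6),(275.5,157.6),.0595),rim=((340.4,266.3),(340.5,169.5),.053),box=((327.4,233.9),(303.9,179.3),0),bay=((333.4,247.3),(322.7,180.3),.007),
 handle=((166.2,248.1),(254.1,286.5),.020),toe=((170.8,211.3),(214.7,274.6),.005),heel=((163.4,282),(293.9,306.8),.009),lid=((168.7,247.8),(251.2,292.5),0),batt=((243.4,264.8),(304,238.4),0),term=((254.1,254.1),(301.2,231.4),.009)).items():
    print(n,atz('top',top,z).round(4),atz('side',side,z).round(4),tri(top,side)[0].round(4))
E
```

```text
lip [ 0.6498 -0.157   0.0595] [ 0.6541 -0.1581  0.0595] [ 0.6515 -0.1563  0.0609]
rim [ 0.4956 -0.1834  0.053 ] [ 0.4912 -0.1875  0.053 ] [ 0.493  -0.1832  0.056 ]
box [ 0.573  -0.1682  0.    ] [ 0.5789 -0.1764  0.    ] [ 0.5741 -0.1664  0.0085]
bay [ 0.541 -0.179  0.007] [ 0.531  -0.1843  0.007 ] [ 0.5354 -0.1791  0.0108]
handle [0.5483 0.2029 0.02  ] [0.5544 0.2001 0.02  ] [0.5505 0.2026 0.0243]
toe [0.6355 0.1963 0.005 ] [0.6439 0.1957 0.005 ] [0.6388 0.1969 0.0075]
heel [0.4729 0.2104 0.009 ] [0.4699 0.2045 0.009 ] [0.4709 0.2088 0.0151]
lid [0.5507 0.2011 0.    ] [ 0.5597  0.202  -0.    ] [0.5549 0.2021 0.0011]
batt [0.507  0.0289 0.    ] [0.511 0.022 0.   ] [0.508  0.0289 0.0078]
term [0.5302 0.0037 0.009 ] [0.5217 0.0126 0.009 ] [ 0.5276  0.0031 -0.0015]
```

View pics/crop1.png

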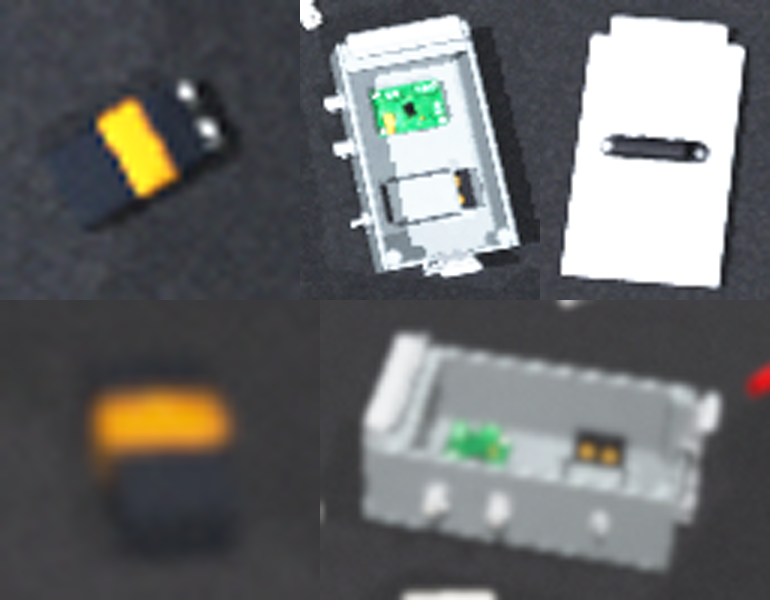

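The crop confirms the dark battery with the orange band at (246,262), terminals toward the upper right (+x, -y). The lid's tongue and the box's lip both point up the image (+x). Next I'll refine the poses by edge fitting.

```bash
cat >> h.py <<'E'
from scipy.optimize import minimize
from scipy.ndimage import map_coordinates
def place(P,q,z0=0):
    P=np.asarray(P,float); c,s=np.cos(q[2]),np.sin(q[2])
    return np.c_[q[0]+c*P[:,0]-s*P[:,1],q[1]+s*P[:,0]+c*P[:,1],P[:,2]+z0]
def segs(L,n=40):
    return np.vstack([np.linspace(a,b,n) for a,b in L])
def grad(im):
    g=cv2.GaussianBlur(cv2.cvtColor(im,cv2.COLOR_RGB2GRAY).astype(float),(0,0),.8)
    return np.minimum(np.hypot(cv2.Sobel(g,-1,1,0),cv2.Sobel(g,-1,0,1)),250)
def edgefit(ims,pts,q0,z0=0):
    G={n:grad(i) for n,i in ims.items()}
    def f(q):
        v=0
        for n in G:
            uv=proj(n,place(pts[n],q,z0)); v-=map_coordinates(G[n],[uv[:,1],uv[:,0]],order=1).mean()
        return v
    best=None
    for dx in(-.004,0,.004):
        for dy in(-.004,0,.004):
            r=minimize(f,np.array(q0)+[dx,dy,0],method='Nelder-Mead',options=dict(initial_simplex=np.array(q0)+[dx,dy,0]+np.array([[0,0,0],[.003,0,0],[0,.003,0],[0,0,.03]])))
            if best is None or r.fun<best.fun: best=r
    return best.x,best.fun
def ring(x0,x1,y0,y1,z): 
    c=[(x0,y0,z),(x1,y0,z),(x1,y1,z),(x0,y1,z)]; return [(c[i],c[(i+1)%4]) for i in range(4)]
BOXR=segs([((-.085,s*.05,.053),(.06,s*.05,.053)) for s in(1,-1)]+[((-.081,s*.046,.053),(.06,s*.046,.053)) for s in(1,-1)]+[((-.085,s*.05,.053),(-.085,s*.015,.053)) for s in(1,-1)])
BLK=segs(ring(-.052,-.02,-.024,.030,.007)[1::2])
BOTT=segs([((-.085,.05,.004),(.085,.05,.004))])
LID=[(.085,.038,.009),(.072,.038,.009),(.072,.05,.009),(-.084,.05,.009),(-.084,-.05,.009),(.072,-.05,.009),(.072,-.038,.009),(.085,-.038,.009)]
LIDE=segs([(LID[i],LID[(i+1)%8]) for i in range(8)])
E
python3 - <<'E'
from h import *
ims={n:cv2.imread(f'pics/{n}0.png')[:,:,::-1].copy() for n in('top','side')}
for k in(['top'],['side'],['top','side']):
    I={n:ims[n] for n in k}
    qb,f=edgefit(I,{n:BOXR for n in k},[.574,-.169,.178]); print('box',k,qb.round(4),round(f,1))
    ql,f=edgefit(I,{n:LIDE for n in k},[.552,.202,-.08]); print('lid',k,ql.round(4),round(f,1))
for n in k:
    hsv=cv2.cvtColor(ims[n],cv2.COLOR_RGB2HSV); m=cv2.inRange(hsv,(8,120,120),(28,255,255))
    N,L,S,C=cv2.connectedComponentsWithStats(m)
    g=(246,261) if n=='top' else (302,237)
    i=min(range(1,N),key=lambda i:np.hypot(*(C[i]-g)))
    ys,xs=np.where(L==i); P=np.array([atz(n,(x,y),.018)[:2] for x,y in zip(xs,ys)])
    w=P.mean(0); ev,V=np.linalg.eigh(np.cov(P.T)); print(n,C[i],len(P),w,np.sqrt(ev*12),np.degrees(np.arctan2(V[1],V[0])))
for n in k:
    im=cv2.resize(ims[n],None,fx=4,fy=4,interpolation=cv2.INTER_CUBIC)
    for p in np.r_[proj(n,place(BOXR,qb)),proj(n,place(BLK,qb)),proj(n,place(LIDE,ql))]: cv2.circle(im,tuple(((p+.5)*4).astype(int)),0,(255,0,0),-1)
    ims[n]=im
t,s=ims['top'],ims['side']
cv2.imwrite('pics/fit.png',np.vstack([np.hstack([t[730:1130,1150:1500],t[820:1220,530:830]]),np.pad(s[560:820,1040:1440],((0,0),(0,250),(0,0)))[:200]])[:,:,::-1])
E
```

```text
box ['top'] [ 0.5693 -0.1682  0.1588] -203.2
lid ['top'] [ 0.5525  0.2033 -0.1081] -249.1Traceback (most recent call last):
  File "<stdin>", line 5, in <module>
  File "h.py", line 39, in edgefit
    r=minimize(f,np.array(q0)+[dx,dy,0],method='Nelder-Mead',options=dict(initial_simplex=np.array(q0)+[dx,dy,0]+np.array([[0,0,0],[.003,0,0],[0,.003,0],[0,0,.03]])))
    res = _minimize_neldermead(fun, x0, args, callback, bounds=bounds,
                               **options)
    fxcc = func(xcc)
    fx = function(np.copy(x), *(wrapper_args + args))
  File "h.py", line 34, in f
    uv=proj(n,place(pts[n],q,z0)); v-=map_coordinates(G[n],[uv[:,1],uv[:,0]],order=1).mean()
  File "h.py", line 12, in proj
    K,r,t=cam(n); return cv2.projectPoints(np.array(P,float).reshape(-1,3),r,t,K,None)[0].reshape(-1,2)
          ~~~^^^
  File "h.py", line 4, in cam
    c=robot.camera_info(n); K=np.array([[c['fx'],0,c['cx']],[0,c['fy'],c['cy']],[0,0,1.]])
ValueError: time passes only in moves, steps and waits
```

```bash
sed -i 's/^def cam(n)/import functools\n@functools.cache\ndef cam(n)/' h.py
cat > fit.py <<'E'
from h import *
ims={n:cv2.imread(f'pics/{n}0.png')[:,:,::-1].copy() for n in('top','side')}
for k in(['top'],['side'],['top','side']):
    I={n:ims[n] for n in k}
    qb,f=edgefit(I,{n:BOXR for n in k},[.574,-.169,.178]); print('box',k,qb.round(4),round(f,1))
    ql,f=edgefit(I,{n:LIDE for n in k},[.552,.202,-.08]); print('lid',k,ql.round(4),round(f,1))
for n in k:
    hsv=cv2.cvtColor(ims[n],cv2.COLOR_RGB2HSV); m=cv2.inRange(hsv,(8,120,120),(28,255,255))
    N,L,S,C=cv2.connectedComponentsWithStats(m)
    g=(246,261) if n=='top' else (302,237)
    i=min(range(1,N),key=lambda i:np.hypot(*(C[i]-g)))
    ys,xs=np.where(L==i); P=np.array([atz(n,(x,y),.018)[:2] for x,y in zip(xs,ys)])
    w=P.mean(0); ev,V=np.linalg.eigh(np.cov(P.T)); print(n,C[i],len(P),w,np.sqrt(ev*12),np.degrees(np.arctan2(V[1],V[0])))
for n in k:
    im=cv2.resize(ims[n],None,fx=4,fy=4,interpolation=cv2.INTER_CUBIC)
    for p in np.r_[proj(n,place(BOXR,qb)),proj(n,place(BLK,qb)),proj(n,place(LIDE,ql))]: cv2.circle(im,tuple(((p+.5)*4).astype(int)),0,(255,0,0),-1)
    ims[n]=im
t,s=ims['top'],ims['side']
cv2.imwrite('pics/fit.png',np.vstack([np.hstack([t[730:1130,1150:1500],t[820:1220,530:830]]),np.pad(s[590:790,1040:1440],((0,0),(0,250),(0,0)))[:200]])[:,:,::-1])
E
python3 fit.py
```

```text
box ['top'] [ 0.5693 -0.1682  0.1588] -203.2
lid ['top'] [ 0.5525  0.2033 -0.1081] -249.1
box ['side'] [ 0.562  -0.1763  0.1131] -177.6
lid ['side'] [ 0.5547  0.2034 -0.1062] -240.3
box ['top', 'side'] [ 0.5696 -0.1725  0.1561] -320.6
lid ['top', 'side'] [ 0.5539  0.2034 -0.1094] -483.2
top [243.75949367 261.07594937] 79 [0.51449826 0.02742119] [0.01449959 0.02830116] [ -61.9829028 -151.9829028]
side [301.5        233.60526316] 76 [0.51673212 0.02709348] [0.01712632 0.0287385 ] [ -62.98676078 -152.98676078]
```

View pics/fit.png

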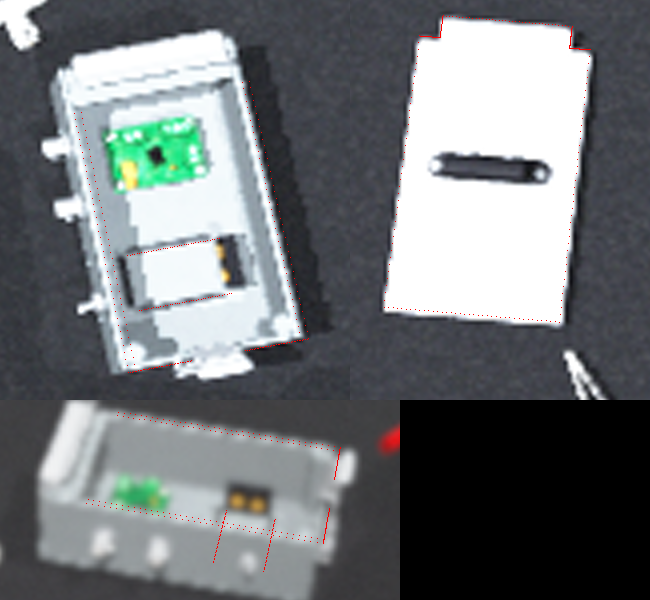

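```bash
cat > fit2.py <<'E'
from h import *
import sys
def boxfeat(n):
    L=[((-.085,s*.05,.053),(.06,s*.05,.053)) for s in(1,-1)]+[((-.081,s*.046,.053),(.06,s*.046,.053)) for s in(1,-1)]
    L+=[((-.085,s*.05,.053),(-.085,s*.015,.053)) for s in(1,-1)]+[((-.081,s*.046,.053),(-.081,s*.015,.053)) for s in(1,-1)]
    L+=[((-.052,-.024,.027),(-.020,-.024,.027))]
    if n=='top': L+=[((-.052,-.024,.012),(-.052,.03,.012)),((-.020,-.024,.012),(-.020,.03,.012)),((-.052,.030,.012),(-.02,.03,.012))]
    else: L+=[((-.085,.05,.004),(.085,.05,.004))]*2
    return segs(L,30)
def fitbox(ims):
    G={n:grad(i) for n,i in ims.items()}; F={n:boxfeat(n) for n in ims}
    def f(q):
        v=0
        for i,n in enumerate(G):
            p=place(F[n],q[:3]); 
            if len(q)>3 and n=='side': p[:,:2]+=q[3:5]
            uv=proj(n,p); v-=map_coordinates(G[n],[uv[:,1],uv[:,0]],order=1).mean()
        if len(q)>3: v+=10*np.sum((np.array(q[3:])/.003)**2)
        return v
    best=None
    for dx in np.arange(-.008,.0081,.004):
        for dy in np.arange(-.008,.0081,.004):
          for dw in(-.02,.01):
            q0=np.array([.572,-.170,.170])+[dx,dy,dw]; q0=np.r_[q0,[0]*(2 if len(G)>1 else 0)]
            S=np.vstack([q0]+[q0+e for e in np.diag([.003,.003,.02,.002,.002][:len(q0)])])
            r=minimize(f,q0,method='Nelder-Mead',options=dict(initial_simplex=S,maxiter=400))
            if best is None or r.fun<best.fun: best=r
    return best.x,best.fun
if __name__=='__main__':
    ims={n:cv2.imread(f'pics/{n}0.png')[:,:,::-1].copy() for n in('top','side')}
    for k in(['top'],['side'],['top','side']): q,f=fitbox({n:ims[n] for n in k}); print(k,q.round(4),round(f,1))
    for n in k:
        im=cv2.resize(ims[n],None,fx=5,fy=5,interpolation=cv2.INTER_CUBIC); qq=q[:3].copy()
        if n=='side': qq[:2]+=q[3:]
        for p in proj(n,place(boxfeat(n),qq)): cv2.circle(im,tuple(((p+.5)*5).astype(int)),0,(255,0,0),-1)
        ims[n]=im
    cv2.imwrite('pics/fit2.png',np.hstack([ims['top'][920:1410,1440:1840],ims['side'][650:1140,1330:1730]])[:,:,::-1])
E
time python3 fit2.py
```

```text
['top'] [ 0.5676 -0.1689  0.1662] -196.3
['side'] [ 0.5591 -0.1743  0.1074] -167.6
['top', 'side'] [ 0.5673 -0.1695  0.1734 -0.0015 -0.0018] -326.4
real	0m4.296s
user	0m4.846s
sys	0m0.064s
```

View pics/fit2.png

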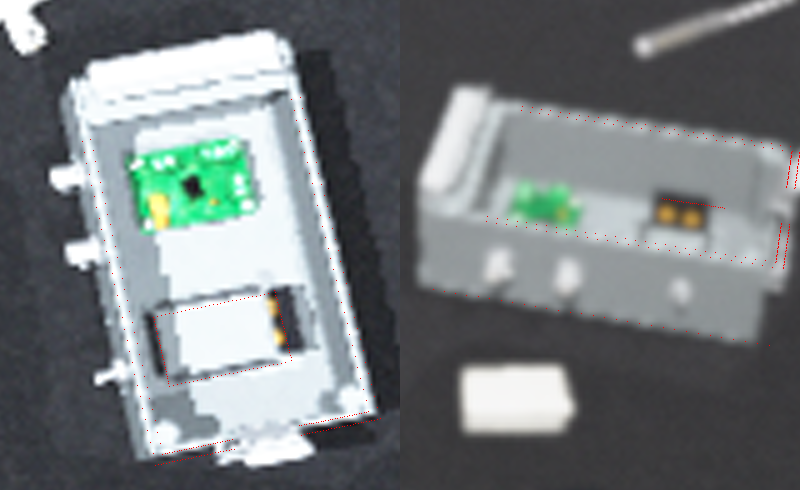

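The joint fit puts the box at about (0.570, -0.169) with yaw 0.172, and the overlay lies about 1.5 mm low of the ribs, which I've allowed for. I'll fetch the battery now.

```bash
cat > go.py <<'E'
import sys,numpy as np
from station import robot
o=robot.get_obs(); x,y,z,yaw=map(float,sys.argv[1:5]); c,s=np.cos(o['orientation'][2]),np.sin(o['orientation'][2])
d=np.array([x,y,z])-o['eef_pos']; sp=(np.degrees(o['orientation'][2])-yaw+180)%360-180
print('x %.4f y %.4f z %.4f spin %.2f'%(c*d[0]+s*d[1],s*d[0]-c*d[1],-d[2],sp),o['eef_pos'].round(4),np.degrees(o['orientation']).round(2),o['time_s'])
E
python3 go.py .5155 .0273 .15 118
```

```text
x 0.5054 y -0.4200 z 0.0958 spin -103.23 [ 0.1339 -0.5077  0.2458] [179.99   0.    14.77] 1.2
```

>>> arm_command(
  deltas=[
    {"x": 0.505, "y": -0.42, "z": 0.096, "spin": -103.2},
    {"x": 0.505, "y": -0.42, "z": 0.096, "spin": -103.2},
    {"x": 0.505, "y": -0.42, "z": 0.096, "spin": -103.2},
    {"x": 0.505, "y": -0.42, "z": 0.096, "spin": -103.2},
    {"x": 0.505, "y": -0.42, "z": 0.096, "spin": -103.2},
    {"x": 0.505, "y": -0.42, "z": 0.096, "spin": -103.2},
    {"x": 0.505, "y": -0.42, "z": 0.096, "spin": -103.2},
    {"x": 0.505, "y": -0.42, "z": 0.096, "spin": -103.2},
  ],
  fingers=0.65,
)

```text
time_s: 1.87
eef_pos: [0.3261, -0.2374, 0.1975]
orientation: [3.141, 0.001, 1.264]
wrist_force: [0.9, -0.4, 0.1]
opening: 0.0599
gripper_force: 0.0
```

```bash
python3 go.py .5155 .0273 .15 118
```

```text
x 0.3096 y 0.1005 z 0.0475 spin -45.61 [ 0.3261 -0.2374  0.1975] [1.7995e+02 3.0000e-02 7.2390e+01] 1.8667
```

>>> arm_command(
  deltas=[
    {"x": 0.31, "y": 0.1, "z": 0.047, "spin": -45.6},
    {"x": 0.31, "y": 0.1, "z": 0.047, "spin": -45.6},
    {"x": 0.31, "y": 0.1, "z": 0.047, "spin": -45.6},
    {"x": 0.31, "y": 0.1, "z": 0.047, "spin": -45.6},
    {"x": 0.31, "y": 0.1, "z": 0.047, "spin": -45.6},
    {"x": 0.31, "y": 0.1, "z": 0.047, "spin": -45.6},
    {"x": 0.31, "y": 0.1, "z": 0.047, "spin": -45.6},
    {"x": 0.31, "y": 0.1, "z": 0.047, "spin": -45.6},
  ],
)

```text
time_s: 2.53
eef_pos: [0.517, 0.0275, 0.1502]
orientation: [3.141, 0.0, 2.057]
wrist_force: [1.3, -1.0, -0.7]
opening: 0.0599
gripper_force: 0.0
```

```bash
python3 - <<'E'
from h import *
robot.grab_frame('top');robot.grab_frame('top')
E
python3 go.py .5155 .0273 .029 118
```

```text
x -0.0005 y -0.0030 z 0.1206 spin -0.05 [0.5179 0.0292 0.1496] [ 1.7994e+02 -3.0000e-02  1.1795e+02] 2.6333
```

>>> arm_command(
  deltas=[
    {"x": -0.0005, "y": -0.003, "z": 0.03},
    {"x": -0.0005, "y": -0.003, "z": 0.07},
    {"x": -0.0005, "y": -0.003, "z": 0.1},
    {"x": -0.0005, "y": -0.003, "z": 0.1205},
    {"x": -0.0005, "y": -0.003, "z": 0.1205},
    {"x": -0.0005, "y": -0.003, "z": 0.1205},
  ],
)

```text
validation failed for argument at $.de...
```

>>> arm_command(
  deltas=[
    {"z": 0},
    {"z": 0},
    {"z": 0},
    {"z": 0},
    {"z": 0},
    {"z": 0},
  ],
  fingers=0.15,
)

```text
validation failed for argument at $.de...
```

```bash
python3 go.py .5341 -.1723 .12 99.85
```

```text
x -0.1855 y -0.0801 z 0.0296 spin 18.10 [0.5179 0.0292 0.1496] [ 1.7994e+02 -3.0000e-02  1.1795e+02] 2.6333
```

All four fields are required in every row.

>>> arm_command(
  deltas=[
    {"x": -0.0005, "y": -0.003, "z": 0.03, "spin": 0},
    {"x": -0.0005, "y": -0.003, "z": 0.07, "spin": 0},
    {"x": -0.0005, "y": -0.003, "z": 0.1, "spin": 0},
    {"x": -0.0005, "y": -0.003, "z": 0.1205, "spin": 0},
    {"x": -0.0005, "y": -0.003, "z": 0.1205, "spin": 0},
    {"x": -0.0005, "y": -0.003, "z": 0.1205, "spin": 0},
  ],
)

```text
time_s: 3.13
eef_pos: [0.5129, 0.0229, 0.0297]
orientation: [-3.14, -0.001, 2.053]
wrist_force: [-0.2, -0.2, 0.7]
opening: 0.0596
gripper_force: 0.0
```

>>> arm_command(
  deltas=[
    {"x": 0, "y": 0, "z": 0, "spin": 0},
    {"x": 0, "y": 0, "z": 0, "spin": 0},
    {"x": 0, "y": 0, "z": 0, "spin": 0},
    {"x": 0, "y": 0, "z": 0, "spin": 0},
    {"x": 0, "y": 0, "z": 0, "spin": 0},
    {"x": 0, "y": 0, "z": 0, "spin": 0},
  ],
  fingers=0.15,
)

```text
time_s: 3.63
eef_pos: [0.5139, 0.0232, 0.0306]
orientation: [3.141, 0.001, 2.054]
wrist_force: [-0.8, -1.0, 3.5]
opening: 0.0256
gripper_force: 30.0
```

```bash
python3 go.py .5341 -.1723 .14 99.85
```

```text
x -0.1825 y -0.0728 z -0.1094 spin 17.82 [0.5139 0.0232 0.0306] [1.7994e+02 4.0000e-02 1.1767e+02] 3.6333
```

>>> arm_command(
  deltas=[
    {"x": 0, "y": 0, "z": -0.04, "spin": 0},
    {"x": 0, "y": 0, "z": -0.08, "spin": 0},
    {"x": -0.04, "y": -0.016, "z": -0.11, "spin": 5},
    {"x": -0.08, "y": -0.032, "z": -0.11, "spin": 10},
    {"x": -0.12, "y": -0.048, "z": -0.11, "spin": 17.8},
    {"x": -0.15, "y": -0.062, "z": -0.11, "spin": 17.8},
    {"x": -0.17, "y": -0.07, "z": -0.11, "spin": 17.8},
    {"x": -0.185, "y": -0.072, "z": -0.11, "spin": 17.8},
  ],
)

```text
time_s: 4.3
eef_pos: [0.5351, -0.1775, 0.1401]
orientation: [-3.142, 0.001, 1.74]
wrist_force: [0.0, -0.4, -0.2]
opening: 0.0258
gripper_force: 30.0
```

>>> arm_command(
  deltas=[
    {"x": 0, "y": 0, "z": 0, "spin": 0},
    {"x": 0, "y": 0, "z": 0, "spin": 0},
  ],
)

```text
time_s: 4.47
eef_pos: [0.5353, -0.1744, 0.1397]
orientation: [-3.141, -0.001, 1.741]
wrist_force: [-0.3, 1.3, -1.0]
opening: 0.0259
gripper_force: 30.0
```

```bash
python3 go.py .5346 -.1753 .14 99.85; python3 - <<'E'
from h import *
for n in('top','side'):
    im=save(n,n+'1.png')
    for t in('battery','terminals','bay'):
        print(n,t,[(np.round(d['centre'],1).tolist(),round(d['p'],2)) for d in robot.mark_of(t,n)[:5]])
o=robot.get_obs(); print(o['eef_pos'],o['opening'])
a,b=cv2.imread('pics/top1.png'),cv2.imread('pics/side1.png')
cv2.imwrite('pics/c2.png',np.hstack([cv2.resize(a[150:300,270:400],None,fx=3,fy=3),cv2.resize(b[80:230,250:380],None,fx=3,fy=3)]))
E
python3 go.py .5346 -.1753 .14 99.85
```

```text
x -0.0008 y -0.0008 z -0.0003 spin -0.08 [ 0.5353 -0.1744  0.1397] [-1.7997e+02 -3.0000e-02  9.9770e+01] 4.4667
top battery [([275.0, 238.2], 0.74), ([310.6, 138.9], 0.68), ([224.6, 222.8], 0.64), ([338.3, 248.3], 0.42)]
top terminals [([162.8, 283.5], 0.69), ([281.2, 248.4], 0.54), ([215.5, 229.1], 0.52), ([305.9, 130.1], 0.47)]
top bay [([329.1, 247.8], 0.82)]
side battery [([288.5, 212.8], 0.61), ([251.6, 242.7], 0.6), ([327.5, 153.1], 0.48)]
side terminals [([324.7, 141.6], 0.6), ([259.6, 245.7], 0.56), ([297.4, 208.4], 0.54)]
side bay [([323.7, 180.5], 0.89)]
[ 0.53566723 -0.17329311  0.14012574] 0.025550997012687007
x -0.0018 y -0.0014 z 0.0001 spin 0.08 [ 0.5357 -0.1733  0.1401] [1.800e+02 1.000e-02 9.993e+01] 4.8667
```

View pics/c2.png

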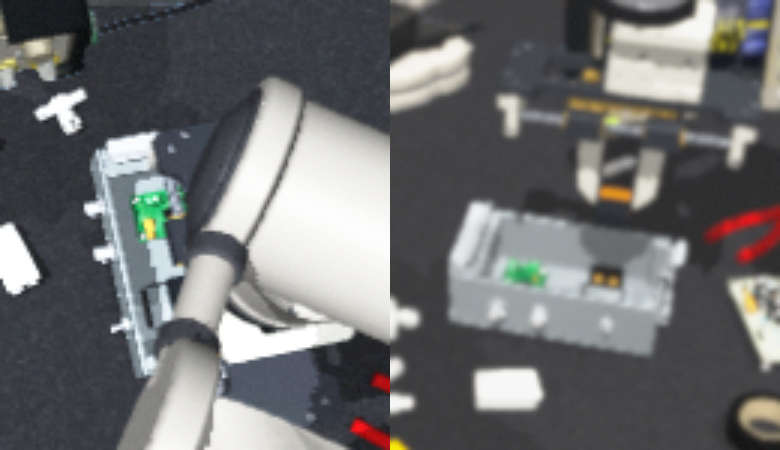

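The side view shows the battery gripped level, its orange band at about (324,144) above the box; the arm hides the bay from the top camera. I'll check the band position against the TCP.

```bash
python3 - <<'E'
from h import *
im=cv2.imread('pics/side1.png')[:,:,::-1]
m=cv2.inRange(cv2.cvtColor(im.copy(),cv2.COLOR_RGB2HSV),(8,120,100),(28,255,255))
N,L,S,C=cv2.connectedComponentsWithStats(m)
for i in range(1,N):
    if abs(C[i]-(324,144)).max()<8: print(C[i],S[i],atz('side',C[i],.129))
print('tcp pred band',proj('side',[[.5355-.0005,-.174+.003,.129],[.5355,-.174,.129]]))
# box landmarks in side image: brass contacts centre; hue
q=[.570,-.169,.172]
h=cv2.cvtColor(im.copy(),cv2.COLOR_RGB2HSV)[160:185,308:340]; mm=cv2.inRange(h,(8,110,80),(30,255,255)); ys,xs=np.where(mm); print('brass',xs.mean()+308,ys.mean()+160,len(xs))
print('pred brass',proj('side',place([[-.036,-.024,.017]],q)))
t=cv2.imread('pics/top0.png')[:,:,::-1].copy(); h=cv2.cvtColor(t,cv2.COLOR_RGB2HSV)[235:262,335:352]; mm=cv2.inRange(h,(8,110,80),(30,255,255)); ys,xs=np.where(mm); print('brass top',xs.mean()+335,ys.mean()+235,len(xs), 'pred',proj('top',place([[-.036,-.024,.017],[-.036,-.022,.022]],q)))
for n in('top','side'):
  print(n,'1mm steps',proj(n,[[.535,-.17,.02],[.545,-.17,.02],[.535,-.16,.02]]))
E
```

```text
[324.72 144.12] [320 142  11   6  50] [ 0.53529311 -0.16782     0.129     ]
tcp pred band [[325.22490051 143.45525973]
 [325.38525546 142.75337134]]
brass 321.5217391304348 172.56521739130434 23
pred brass [[321.93473809 173.32244855]]
brass top 343.0 247.625 8 pred [[342.93634752 247.7164052 ]
 [342.50669064 247.70020155]]
top 1mm steps [[330.60078989 249.55288877]
 [330.33406835 245.13747301]
 [326.19211262 249.67180288]]
side 1mm steps [[320.11884818 179.19341115]
 [316.35678068 178.16495611]
 [318.94625493 181.47699184]]
```

>>> arm_command(
  deltas=[
    {"x": -0.0026, "y": -0.0008, "z": 0.02, "spin": 0},
    {"x": -0.0026, "y": -0.0008, "z": 0.05, "spin": 0},
    {"x": -0.0026, "y": -0.0008, "z": 0.07, "spin": 0},
    {"x": -0.0026, "y": -0.0008, "z": 0.079, "spin": 0},
    {"x": -0.0026, "y": -0.0008, "z": 0.079, "spin": 0},
    {"x": -0.0026, "y": -0.0008, "z": 0.079, "spin": 0},
  ],
)

```text
time_s: 5.37
eef_pos: [0.5356, -0.1767, 0.0614]
orientation: [3.142, 0.0, 1.743]
wrist_force: [-0.2, -0.0, -0.5]
opening: 0.0255
gripper_force: 30.0
```

```bash
python3 - <<'E'
from h import *
im=save('side','side2.png');o=robot.get_obs(); print(o['eef_pos'],np.degrees(o['orientation']),o['wrist_force'])
m=cv2.inRange(cv2.cvtColor(im.copy(),cv2.COLOR_RGB2HSV),(8,120,100),(28,255,255))
N,L,S,C=cv2.connectedComponentsWithStats(m)
for i in range(1,N):
    if abs(C[i]-(324,168)).max()<16: print(C[i],S[i],atz('side',C[i],o['eef_pos'][2]-.0305+.018))
cv2.imwrite('pics/c3.png',cv2.resize(im[110:210,255:375],None,fx=5,fy=5,interpolation=cv2.INTER_CUBIC)[:,:,::-1])
E
```

```text
[ 0.53602508 -0.1769874   0.06208743] [1.79920062e+02 6.56678643e-02 9.98800176e+01] [ 0.0338395  -0.11251886 -0.42553776]
[321.59574468 169.25531915] [317 167  10   6  47] [ 0.53548657 -0.17320694  0.04958743]
```

View pics/c3.png

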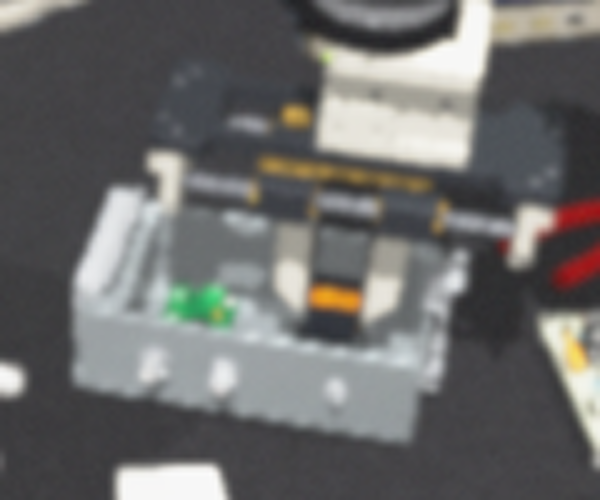

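>>> arm_command(
  deltas=[
    {"x": 0, "y": -0.0005, "z": 0.008, "spin": 0},
    {"x": 0, "y": -0.0005, "z": 0.014, "spin": 0},
    {"x": 0, "y": -0.0005, "z": 0.018, "spin": 0},
    {"x": 0, "y": -0.0005, "z": 0.018, "spin": 0},
    {"x": 0, "y": -0.0005, "z": 0.018, "spin": 0},
  ],
)

```text
time_s: 5.83
eef_pos: [0.5347, -0.1768, 0.0428]
orientation: [-3.141, -0.0, 1.743]
wrist_force: [0.1, 0.5, 0.3]
opening: 0.0255
gripper_force: 30.0
```

>>> arm_command(
  deltas=[
    {"x": 0, "y": 0, "z": 0.003, "spin": 0},
    {"x": 0, "y": 0, "z": 0.005, "spin": 0},
    {"x": 0, "y": 0, "z": 0.005, "spin": 0},
    {"x": 0, "y": 0, "z": 0.005, "spin": 0},
  ],
)

```text
time_s: 6.17
eef_pos: [0.5348, -0.1768, 0.0379]
orientation: [-3.141, 0.0, 1.743]
wrist_force: [-0.7, 0.5, -0.7]
opening: 0.0255
gripper_force: 30.0
```

Forces stay near zero at floor level, so the battery is down in the bay. Releasing and lifting.

>>> arm_command(
  deltas=[
    {"x": 0, "y": 0, "z": 0, "spin": 0},
    {"x": 0, "y": 0, "z": 0, "spin": 0},
    {"x": 0, "y": 0, "z": 0, "spin": 0},
    {"x": 0, "y": 0, "z": -0.02, "spin": 0},
    {"x": 0, "y": 0, "z": -0.06, "spin": 0},
    {"x": 0, "y": 0, "z": -0.1, "spin": 0},
    {"x": 0, "y": 0, "z": -0.13, "spin": 0},
    {"x": 0, "y": 0, "z": -0.13, "spin": 0},
  ],
  fingers=0.45,
)

```text
time_s: 6.83
eef_pos: [0.5378, -0.1782, 0.175]
orientation: [3.132, 0.007, 1.743]
wrist_force: [0.9, 0.0, 0.2]
opening: 0.0415
gripper_force: 0.0
```

```bash
python3 go.py .5538 .2034 .10 83.74
```

```text
x 0.3732 y 0.0812 z 0.0750 spin 16.13 [ 0.5378 -0.1782  0.175 ] [179.42   0.42  99.87] 6.8333
```

>>> arm_command(
  deltas=[
    {"x": 0.371, "y": 0.0835, "z": 0.04, "spin": 16.1},
    {"x": 0.371, "y": 0.0835, "z": 0.04, "spin": 16.1},
    {"x": 0.371, "y": 0.0835, "z": 0.04, "spin": 16.1},
    {"x": 0.371, "y": 0.0835, "z": 0.04, "spin": 16.1},
    {"x": 0.371, "y": 0.0835, "z": 0.04, "spin": 16.1},
    {"x": 0.371, "y": 0.0835, "z": 0.04, "spin": 16.1},
    {"x": 0.371, "y": 0.0835, "z": 0.04, "spin": 16.1},
    {"x": 0.371, "y": 0.0835, "z": 0.04, "spin": 16.1},
  ],
)

```text
time_s: 7.5
eef_pos: [0.5504, 0.1509, 0.1332]
orientation: [-3.141, 0.0, 1.462]
wrist_force: [1.0, -1.2, 0.6]
opening: 0.041
gripper_force: 0.0
```

>>> arm_command(
  deltas=[
    {"x": 0.041, "y": 0.009, "z": 0, "spin": 0},
    {"x": 0.041, "y": 0.009, "z": 0, "spin": 0},
    {"x": 0.041, "y": 0.009, "z": 0, "spin": 0},
    {"x": 0.041, "y": 0.009, "z": 0, "spin": 0},
  ],
)

```text
time_s: 7.83
eef_pos: [0.5638, 0.1886, 0.1331]
orientation: [-3.141, 0.001, 1.463]
wrist_force: [0.0, -0.5, 0.2]
opening: 0.0413
gripper_force: 0.0
```

```bash
python3 go.py .5538 .2034 .022 83.74; python3 - <<'E'
from h import *
for n in('top','side'):
    im=save(n,n+'3.png')
    for t in('battery','terminals'):
        print(n,t,[(np.round(d['centre'],1).tolist(),round(d['p'],2)) for d in robot.mark_of(t,n)[:5]])
    g=(333,248) if n=='top' else (323,177)
    m=cv2.inRange(cv2.cvtColor(im.copy(),cv2.COLOR_RGB2HSV),(8,120,100),(28,255,255))
    N,L,S,C=cv2.connectedComponentsWithStats(m)
    for i in range(1,N):
        if abs(C[i]-g).max()<16: print(n,C[i],S[i],atz(n,C[i],.025))
c,s=np.cos(.172),np.sin(.172)
print('bay',place([[-.036,.003,.025]],[.570,-.169,.172]))
a,b=cv2.imread('pics/top3.png'),cv2.imread('pics/side3.png')
cv2.imwrite('pics/c4.png',np.hstack([cv2.resize(a[180:290,290:370],None,fx=5,fy=5,interpolation=cv2.INTER_CUBIC),cv2.resize(b[135:245,265:345],None,fx=5,fy=5,interpolation=cv2.INTER_CUBIC)]))
E
python3 go.py .5538 .2034 .022 83.74
```

```text
x 0.0137 y -0.0115 z 0.1111 spin 0.08 [0.5638 0.1886 0.1331] [-1.7994e+02  5.0000e-02  8.3820e+01] 7.8333
top battery [([222.9, 219.7], 0.83), ([328.2, 251.8], 0.7), ([312.7, 135.2], 0.65), ([273.9, 238.1], 0.49)]
top terminals [([279.8, 244.4], 0.8), ([338.3, 245.8], 0.76), ([307.9, 130.2], 0.66), ([217.8, 225.2], 0.59)]
top [332.69333333 250.49333333] [329 245   8  12  75] [ 0.53237485 -0.17372584  0.025     ]
top [342.33333333 245.        ] [342 244   2   3   3] [ 0.54414251 -0.19624874  0.025     ]
top [344. 251.] [344 250   1   3   3] [ 0.5305546  -0.19911218  0.025     ]
side battery [([254.7, 241.7], 0.62), ([322.6, 180.7], 0.5), ([289.0, 210.6], 0.41), ([215.6, 274.4], 0.34)]
side terminals [([262.5, 243.0], 0.5), ([319.4, 172.7], 0.38), ([299.5, 209.6], 0.36)]
side [320.61538462 176.25641026] [316 174  10   5  39] [ 0.53603406 -0.17578202  0.025     ]
bay [[ 0.53401774 -0.17220578  0.025     ]]
x 0.0146 y -0.0122 z 0.1118 spin -0.07 [0.5643 0.1875 0.1338] [1.800e+02 1.000e-02 8.367e+01] 8.1333
```

View pics/c4.png

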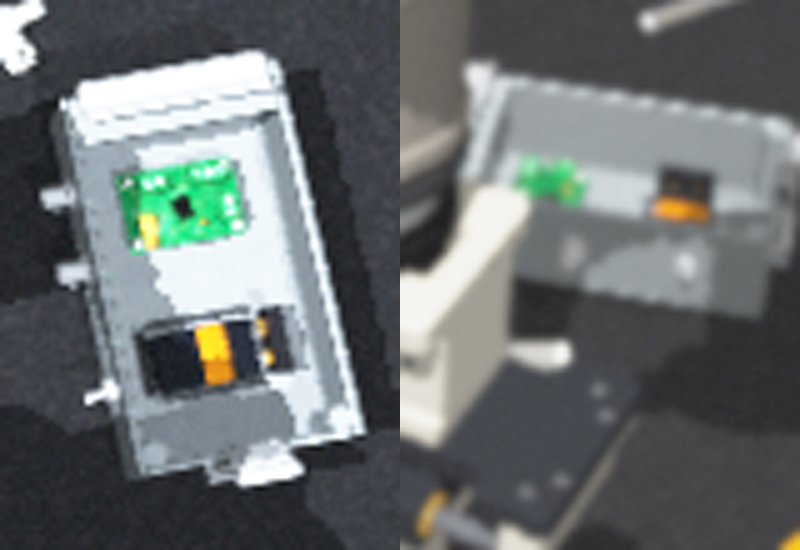

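The battery lies flat in the bay with its terminals toward the brass contacts (top view: band at crop (213,352), contacts at (263,345)). I'll grip the lid handle by its ±y ends. That way the lid can pivot in the pads and its tongue can go in tilted.

>>> arm_command(
  deltas=[
    {"x": 0.0142, "y": -0.012, "z": 0.02, "spin": 90},
    {"x": 0.0142, "y": -0.012, "z": 0.02, "spin": 90},
    {"x": 0.0142, "y": -0.012, "z": 0.02, "spin": 90},
    {"x": 0.0142, "y": -0.012, "z": 0.02, "spin": 90},
    {"x": 0.0142, "y": -0.012, "z": 0.02, "spin": 90},
    {"x": 0.0142, "y": -0.012, "z": 0.02, "spin": 90},
    {"x": 0.0142, "y": -0.012, "z": 0.02, "spin": 90},
    {"x": 0.0142, "y": -0.012, "z": 0.02, "spin": 90},
  ],
  fingers=0.8,
)

```text
time_s: 8.8
eef_pos: [0.554, 0.2034, 0.1138]
orientation: [3.141, -0.0, 0.455]
wrist_force: [-0.3, -0.2, 0.8]
opening: 0.0732
gripper_force: 0.0
```

>>> arm_command(
  deltas=[
    {"x": 0, "y": 0, "z": 0, "spin": 32.7},
    {"x": 0, "y": 0, "z": 0, "spin": 32.7},
    {"x": 0, "y": 0, "z": 0, "spin": 32.7},
    {"x": 0, "y": 0, "z": 0, "spin": 32.7},
    {"x": 0, "y": 0, "z": 0, "spin": 32.7},
    {"x": 0, "y": 0, "z": 0, "spin": 32.7},
    {"x": 0, "y": 0, "z": 0, "spin": 32.7},
    {"x": 0, "y": 0, "z": 0, "spin": 32.7},
  ],
)

```text
time_s: 9.47
eef_pos: [0.5539, 0.2037, 0.1138]
orientation: [3.142, -0.0, -0.107]
wrist_force: [0.0, -0.4, 0.2]
opening: 0.0732
gripper_force: 0.0
```

```bash
python3 go.py .5538 .2034 .032 -6.26
```

```text
x -0.0001 y 0.0003 z 0.0818 spin 0.13 [0.5539 0.2037 0.1138] [ 1.80e+02 -1.00e-02 -6.13e+00] 9.4667
```

>>> arm_command(
  deltas=[
    {"x": 0, "y": 0, "z": 0.03, "spin": 0},
    {"x": 0, "y": 0, "z": 0.06, "spin": 0},
    {"x": 0, "y": 0, "z": 0.0815, "spin": 0},
    {"x": 0, "y": 0, "z": 0.0815, "spin": 0},
    {"x": 0, "y": 0, "z": 0.0815, "spin": 0},
  ],
)

```text
time_s: 9.88
eef_pos: [0.5536, 0.2039, 0.0315]
orientation: [3.141, 0.001, -0.107]
wrist_force: [0.1, 0.1, -0.3]
opening: 0.0733
gripper_force: 0.0
```

>>> arm_command(
  deltas=[
    {"x": 0, "y": 0, "z": 0, "spin": 0},
    {"x": 0, "y": 0, "z": 0, "spin": 0},
    {"x": 0, "y": 0, "z": 0, "spin": 0},
    {"x": 0, "y": 0, "z": 0, "spin": 0},
    {"x": 0, "y": 0, "z": 0, "spin": 0},
    {"x": 0, "y": 0, "z": 0, "spin": 0},
  ],
  fingers=0.4,
)

```text
time_s: 10.38
eef_pos: [0.554, 0.204, 0.0326]
orientation: [3.142, -0.001, -0.109]
wrist_force: [-1.1, -0.0, 1.5]
opening: 0.0494
gripper_force: 30.0
```

>>> arm_command(
  deltas=[
    {"x": 0, "y": 0, "z": -0.03, "spin": 0},
    {"x": 0, "y": 0, "z": -0.07, "spin": 0},
    {"x": 0, "y": 0, "z": -0.11, "spin": 0},
    {"x": 0, "y": 0, "z": -0.138, "spin": 0},
    {"x": 0, "y": 0, "z": -0.138, "spin": 0},
    {"x": 0, "y": 0, "z": -0.138, "spin": 0},
  ],
)

```text
time_s: 10.88
eef_pos: [0.5545, 0.2043, 0.1718]
orientation: [-3.14, -0.003, -0.109]
wrist_force: [-0.2, -0.4, -1.7]
opening: 0.0496
gripper_force: 30.0
```

```bash
python3 go.py .5538 -.17 .17 9.85
```

```text
x 0.0399 y 0.3722 z 0.0018 spin -16.07 [0.5545 0.2043 0.1718] [-179.93   -0.19   -6.22] 10.8833
```

>>> arm_command(
  deltas=[
    {"x": 0.0414, "y": 0.3737, "z": 0, "spin": -16.07},
    {"x": 0.0414, "y": 0.3737, "z": 0, "spin": -16.07},
    {"x": 0.0414, "y": 0.3737, "z": 0, "spin": -16.07},
    {"x": 0.0414, "y": 0.3737, "z": 0, "spin": -16.07},
    {"x": 0.0414, "y": 0.3737, "z": 0, "spin": -16.07},
    {"x": 0.0414, "y": 0.3737, "z": 0, "spin": -16.07},
    {"x": 0.0414, "y": 0.3737, "z": 0, "spin": -16.07},
    {"x": 0.0414, "y": 0.3737, "z": 0, "spin": -16.07},
  ],
)

```text
time_s: 11.55
eef_pos: [0.5529, -0.1251, 0.1679]
orientation: [-3.139, 0.004, 0.172]
wrist_force: [1.0, 0.0, -1.6]
opening: 0.0495
gripper_force: 30.0
```

```bash
python3 go.py .5552 -.1716 .14 9.85
```

```text
x -0.0057 y 0.0462 z 0.0279 spin -0.01 [ 0.5529 -0.1251  0.1679] [-179.88    0.21    9.84] 11.55
```

>>> arm_command(
  deltas=[
    {"x": -0.003, "y": 0.025, "z": 0.015, "spin": 0},
    {"x": -0.0057, "y": 0.0445, "z": 0.028, "spin": 0},
    {"x": -0.0057, "y": 0.0445, "z": 0.028, "spin": 0},
    {"x": -0.0057, "y": 0.0445, "z": 0.028, "spin": 0},
    {"x": -0.0057, "y": 0.0445, "z": 0.028, "spin": 0},
  ],
)

```text
time_s: 11.97
eef_pos: [0.5558, -0.1675, 0.1411]
orientation: [-3.14, 0.002, 0.172]
wrist_force: [0.5, 0.2, -1.1]
opening: 0.0495
gripper_force: 30.0
```

```bash
python3 - <<'E'
from h import *
ims={n:save(n,n+'4.png') for n in('top','side')}
o=robot.get_obs(); print(o['eef_pos'],np.degrees(o['orientation']))
a,b=[cv2.resize(ims[n],None,fx=4,fy=4,interpolation=cv2.INTER_CUBIC) for n in('top','side')]
q=[.570,-.169,.172]; e=o['eef_pos']; ql=[e[0],e[1],o['orientation'][2]]
for n,im in(('top',a),('side',b)):
    for P,col in((place(BOXR,q),(255,0,0)),(place(LIDE,ql,e[2]-.032),(255,0,255))):
        for p in proj(n,P): cv2.circle(im,tuple(((p+.5)*4).astype(int)),0,col,-1)
cv2.imwrite('pics/c5.png',np.hstack([a[700:1200,1130:1530],b[430:930,1020:1420]])[:,:,::-1])
E
```

```text
[ 0.55647064 -0.16711042  0.14217708] [-1.79979379e+02  1.11796880e-02  9.92364182e+00]
```

View pics/c5.png

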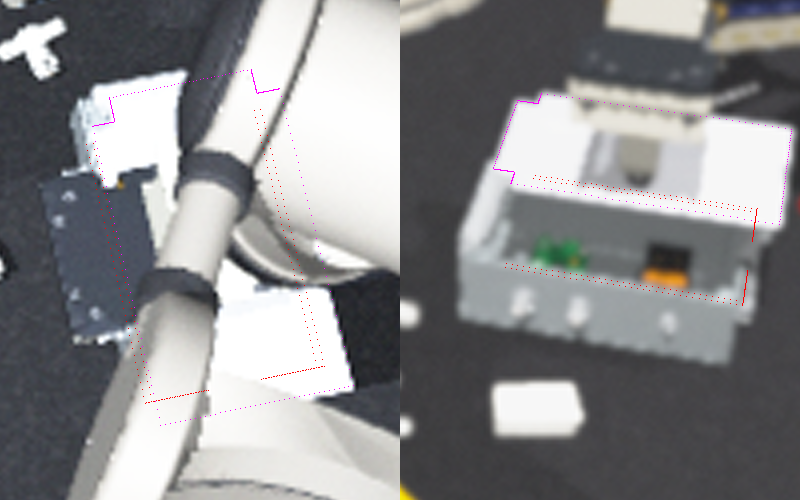

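The projected lid outline (magenta) matches the picture, so the lid is held level and centred on the TCP. I'll do one more box fit on the unobstructed top frame.

```bash
python3 - <<'E'
from fit2 import *
L=lambda f:cv2.imread('pics/'+f)[:,:,::-1].copy()
for I in({'top':L('top3.png')},{'top':L('top3.png'),'side':L('side3.png')},{'top':L('top3.png'),'side':L('side0.png')}): q,f=fitbox(I); print(q.round(4),round(f,1))
a=cv2.resize(L('top3.png'),None,fx=5,fy=5,interpolation=cv2.INTER_CUBIC)
# lip ends + catch centre guess
for q in([.570,-.169,.172],):
    E=segs([((.077,-.05,.0595),(.077,.05,.0595)),((-.085,-.05,.053),(-.085,.05,.053))]+[((-.085,s*.05,.053),(.085,s*.05,.053)) for s in(1,-1)]+[((.06,s*.04,.053),(.09,s*.04,.053)) for s in(1,-1)],60)
    E=np.vstack([E,segs(ring(-.052,-.02,-.024,.03,.012))])
    for p in proj('top',place(E,q)): cv2.circle(a,tuple(((p+.5)*5).astype(int)),0,(255,0,0),-1)
cv2.imwrite('pics/c6.png',cv2.resize(a[900:1420,1440:1850],None,fx=1.15,fy=1.15)[:,:,::-1])
E
```

```text
[ 0.5674 -0.1679  0.1554] -191.2
[ 0.5672 -0.1683  0.1587 -0.0009 -0.0027] -311.7
[ 0.5669 -0.1681  0.1615 -0.0018 -0.0021] -315.6
```

View pics/c6.png

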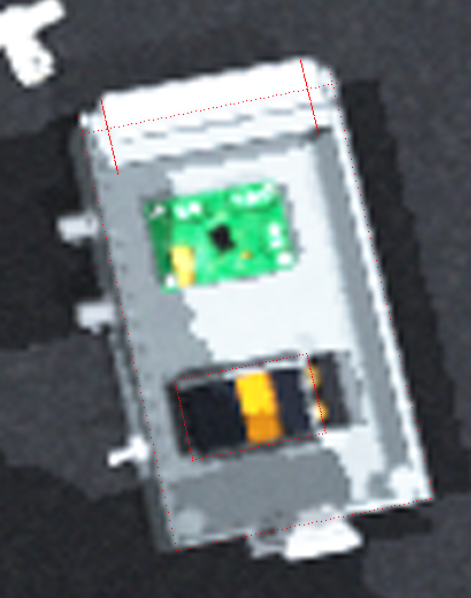

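>>> arm_command(
  deltas=[
    {"x": -0.0047, "y": 0.004, "z": 0, "spin": 0.3},
    {"x": -0.0047, "y": 0.004, "z": 0.015, "spin": 0.3},
    {"x": -0.0047, "y": 0.004, "z": 0.03, "spin": 0.3},
    {"x": -0.0047, "y": 0.004, "z": 0.0335, "spin": 0.3},
    {"x": -0.0047, "y": 0.004, "z": 0.0335, "spin": 0.3},
    {"x": -0.0047, "y": 0.004, "z": 0.0335, "spin": 0.3},
  ],
)

```text
time_s: 12.57
eef_pos: [0.5527, -0.173, 0.1093]
orientation: [3.141, -0.0, 0.167]
wrist_force: [0.6, -0.2, -0.4]
opening: 0.0495
gripper_force: 30.0
```

```bash
cat > lid.py <<'E'
from h import *
TH=.167; BX=np.array([.570,-.169])
def lidpose(p,th,yaw):  # pivot world, tilt toe-low, yaw ; returns fn of lid pts
    R=cv2.Rodrigues(np.array([0,0,yaw]))[0]@cv2.Rodrigues(np.array([0,th,0.]))[0]
    return lambda P:(np.asarray(P,float)-[0,0,.0205])@R.T+p
def report():
    E=[]; im=None
    for i in range(3): im=robot.grab_frame('side'); E.append(robot.get_obs()['eef_pos'])
    o=robot.get_obs(); e=np.mean(E,0); yaw=o['orientation'][2]; G=grad(im)
    pts=segs([((.085,.038,.009),(.085,-.038,.009)),((-.084,.05,.009),(-.084,-.05,.009)),((-.084,.05,.009),(.072,.05,.009)),((.02,-.05,.009),(.072,-.05,.009)),((-.084,-.05,.009),(-.03,-.05,.009))],60)
    best=(0,)
    for th in np.radians(np.arange(-6,16,.25)):
        for dx in np.arange(-.004,.0041,.001):
            for dz in np.arange(-.004,.0041,.001):
                uv=proj('side',lidpose(e-[0,0,.0115]+[dx,0,dz],th,yaw)(pts)); s=map_coordinates(G,[uv[:,1],uv[:,0]],order=1).mean()
                if s>best[0]: best=(s,np.degrees(th),dx,dz,th)
    print('tcp',e.round(4),'yaw',np.degrees(yaw).round(2),'F',o['wrist_force'].round(1),'M',o['moment'].round(2),'open',round(o['opening'],4),'t',o['time_s'])
    print('tilt fit: score %.0f tilt %.2f dx %.3f dz %.3f'%best[:4])
    c,s=np.cos(TH),np.sin(TH); 
    def box(p): d=p[:2]-BX; return np.round([1e3*(c*d[0]+s*d[1]),1e3*(-s*d[0]+c*d[1]),1e3*p[2]],1)
    f=lidpose(e-[0,0,.0115]+[best[2],0,best[3]],best[4],yaw); print('box frame mm: tcp',box(e),'toe',box(f([[.085,0,.005]])[0]),'heel',box(f([[-.084,0,.009]])[0]))
if __name__=='__main__': report()
E
python3 lid.py
```

```text
tcp [ 0.553  -0.1732  0.1097] yaw 9.55 F [-0.2 -1.  -2.2] M [-0.03 -0.01 -0.01] open 0.0493 t 12.7167
tilt fit: score 197 tilt -3.00 dx -0.002 dz 0.003
box frame mm: tcp [-17.5  -1.3 109.7] toe [66.2 -1.  90.2] heel [-102.7   -1.    85.3]
```

>>> arm_command(
  deltas=[
    {"x": -0.001, "y": -0.0013, "z": 0.003, "spin": 0},
    {"x": -0.001, "y": -0.0013, "z": 0.006, "spin": 0},
    {"x": -0.001, "y": -0.0013, "z": 0.009, "spin": 0},
    {"x": -0.001, "y": -0.0013, "z": 0.009, "spin": 0},
  ],
)

```text
time_s: 13.05
eef_pos: [0.5515, -0.1721, 0.0996]
orientation: [3.141, -0.001, 0.167]
wrist_force: [2.1, -0.4, 1.9]
opening: 0.0496
gripper_force: 30.0
```

```bash
sed -i 's/arange(-.004,.0041,.001)/arange(-.002,.0021,.001)/g' lid.py; python3 lid.py
```

```text
tcp [ 0.5515 -0.1721  0.0998] yaw 9.54 F [1.4 0.3 0.8] M [-0.04 -0.12  0.03] open 0.0495 t 13.2
tilt fit: score 199 tilt 2.00 dx -0.001 dz 0.002
box frame mm: tcp [-18.7  -0.   99.8] toe [64.7  0.1 71.9] heel [-104.1    0.2   81.8]
```

Contact with the catch is about 3 N and the lid is tilting as planned. I'll continue.

>>> arm_command(
  deltas=[
    {"x": 0, "y": 0, "z": 0.002, "spin": 0},
    {"x": 0, "y": 0, "z": 0.004, "spin": 0},
    {"x": 0, "y": 0, "z": 0.0055, "spin": 0},
    {"x": 0, "y": 0, "z": 0.0055, "spin": 0},
  ],
)

```text
time_s: 13.53
eef_pos: [0.5512, -0.1721, 0.0939]
orientation: [3.141, 0.0, 0.167]
wrist_force: [2.1, -0.1, 1.3]
opening: 0.0495
gripper_force: 30.0
```

```bash
python3 lid.py; python3 - <<'E'
from h import *
for t in('toe','heel','handle','box'):
  for n in('side','top'):
    print(t,n,[(np.round(d['centre'],1).tolist(),round(d['p'],2)) for d in robot.mark_of(t,n)[:2]])
E
```

```text
tcp [ 0.5513 -0.1721  0.0941] yaw 9.54 F [ 1.2 -0.   0.9] M [-0.   -0.12  0.06] open 0.0495 t 13.6833
tilt fit: score 187 tilt 9.25 dx 0.000 dz -0.002
box frame mm: tcp [-19.    0.1  94.1] toe [62.4  0.  51.6] heel [-1.037e+02  1.000e-01  8.270e+01]
toe side [([279.2, 161.5], 0.71)]
toe top [([325.6, 198.5], 0.69), ([326.5, 197.2], 0.68)]
heel side []
heel top [([347.7, 273.3], 0.57)]
handle side [([315.3, 157.2], 0.57)]
handle top [([335.3, 234.3], 0.91)]
box side [([305.0, 181.7], 0.6)]
box top []
```

>>> arm_command(
  deltas=[
    {"x": 0.003, "y": 0, "z": -0.0007, "spin": 0},
    {"x": 0.006, "y": 0, "z": -0.0007, "spin": 0},
    {"x": 0.009, "y": 0, "z": -0.0007, "spin": 0},
    {"x": 0.012, "y": 0, "z": -0.0007, "spin": 0},
    {"x": 0.012, "y": 0, "z": -0.0007, "spin": 0},
  ],
)

```text
time_s: 14.5
eef_pos: [0.5635, -0.1699, 0.0946]
orientation: [-3.142, 0.0, 0.167]
wrist_force: [-0.4, -0.5, -1.8]
opening: 0.0495
gripper_force: 30.0
```

```bash
python3 lid.py
```

```text
tcp [ 0.5631 -0.1699  0.0946] yaw 9.55 F [-0.7 -0.3 -1.7] M [0.   0.06 0.04] open 0.0497 t 14.65
tilt fit: score 178 tilt 9.00 dx -0.002 dz -0.001
box frame mm: tcp [-7.   0.3 94.6] toe [72.6  0.6 53.5] heel [-93.7   0.6  83.9]
```

>>> arm_command(
  deltas=[
    {"x": 0.002, "y": 0.0003, "z": 0, "spin": 0},
    {"x": 0.004, "y": 0.0003, "z": 0, "spin": 0},
    {"x": 0.006, "y": 0.0003, "z": 0, "spin": 0},
    {"x": 0.008, "y": 0.0003, "z": 0, "spin": 0},
    {"x": 0.008, "y": 0.0003, "z": 0, "spin": 0},
  ],
)

```text
time_s: 15.07
eef_pos: [0.5713, -0.1689, 0.0948]
orientation: [3.142, -0.0, 0.167]
wrist_force: [-0.3, -0.1, -2.0]
opening: 0.0498
gripper_force: 30.0
```

```bash
python3 lid.py
```

```text
tcp [ 0.5711 -0.169   0.0948] yaw 9.55 F [ 0.2 -1.  -2.5] M [0.08 0.03 0.03] open 0.0496 t 15.2167
tilt fit: score 170 tilt 4.00 dx 0.002 dz 0.002
box frame mm: tcp [ 1.1 -0.1 94.8] toe [86.8 -0.5 63.9] heel [-81.5  -0.4  79.7]
```

>>> arm_command(
  deltas=[
    {"x": 0.001, "y": 0, "z": 0, "spin": 0},
    {"x": 0.002, "y": 0, "z": 0, "spin": 0},
    {"x": 0.002, "y": 0, "z": 0, "spin": 0},
  ],
)

```text
time_s: 15.47
eef_pos: [0.573, -0.1686, 0.0948]
orientation: [-3.142, 0.0, 0.167]
wrist_force: [-0.8, 0.4, -2.0]
opening: 0.0498
gripper_force: 30.0
```

>>> arm_command(
  deltas=[
    {"x": 0, "y": 0, "z": -0.0015, "spin": 0},
    {"x": 0, "y": 0, "z": -0.003, "spin": 0},
    {"x": 0, "y": 0, "z": -0.003, "spin": 0},
  ],
)

```text
time_s: 15.72
eef_pos: [0.573, -0.1686, 0.098]
orientation: [-3.141, 0.0, 0.167]
wrist_force: [-0.0, 0.0, -4.3]
opening: 0.0501
gripper_force: 30.0
```

```bash
python3 lid.py
```

```text
tcp [ 0.573  -0.1686  0.0979] yaw 9.54 F [ 0.5  0.3 -3.6] M [0.12 0.06 0.07] open 0.0497 t 15.8667
tilt fit: score 174 tilt 6.50 dx 0.001 dz 0.002
box frame mm: tcp [ 3.  -0.1 97.9] toe [86.7 -0.3 63.3] heel [-80.8  -0.2  86.5]
```

Raising 3 mm met about 2 N of downward resistance, so the tongue is captured under the lip. Now I'll lower the heel onto the catch ramp.

>>> arm_command(
  deltas=[
    {"x": -0.001, "y": 0, "z": 0.003, "spin": 0},
    {"x": -0.002, "y": 0, "z": 0.006, "spin": 0},
    {"x": -0.003, "y": 0, "z": 0.009, "spin": 0},
    {"x": -0.003, "y": 0, "z": 0.009, "spin": 0},
  ],
)

```text
time_s: 16.2
eef_pos: [0.5705, -0.1694, 0.0892]
orientation: [3.141, -0.002, 0.166]
wrist_force: [0.6, 0.9, 1.9]
opening: 0.0498
gripper_force: 30.0
```

```bash
python3 lid.py
```

```text
tcp [ 0.5706 -0.1694  0.0893] yaw 9.53 F [1.9 0.4 1.3] M [ 0.03 -0.37  0.01] open 0.0496 t 16.35
tilt fit: score 175 tilt 2.25 dx 0.002 dz 0.002
box frame mm: tcp [ 0.5 -0.5 89.3] toe [86.8 -0.9 61. ] heel [-81.9  -0.8  71.6]
```

>>> arm_command(
  deltas=[
    {"x": 0, "y": -0.0004, "z": 0.0015, "spin": 0},
    {"x": 0, "y": -0.0004, "z": 0.003, "spin": 0},
    {"x": 0, "y": -0.0004, "z": 0.0035, "spin": 0},
    {"x": 0, "y": -0.0004, "z": 0.0035, "spin": 0},
  ],
)

```text
time_s: 16.68
eef_pos: [0.5712, -0.1693, 0.0874]
orientation: [3.139, -0.003, 0.167]
wrist_force: [0.0, 0.4, 9.9]
opening: 0.0495
gripper_force: 30.0
```

```bash
python3 lid.py
```

```text
tcp [ 0.5712 -0.1693  0.0874] yaw 9.54 F [-0.2  0.7  9.4] M [ 0.18 -0.12  0.05] open 0.0503 t 16.8333
tilt fit: score 185 tilt 1.75 dx 0.002 dz 0.002
box frame mm: tcp [ 1.1 -0.5 87.4] toe [87.6 -0.9 59.8] heel [-81.2  -0.8  68.9]
```

The heel is on the ramp at about 10 N. I'll release, rise, and press on the thumb ribs with closed fingers.

>>> arm_command(
  deltas=[
    {"x": 0, "y": 0, "z": 0, "spin": 0},
    {"x": 0, "y": 0, "z": 0, "spin": 0},
    {"x": 0, "y": 0, "z": 0, "spin": 0},
    {"x": 0, "y": 0, "z": -0.02, "spin": 0},
    {"x": 0, "y": 0, "z": -0.04, "spin": 0},
    {"x": 0, "y": 0, "z": -0.05, "spin": 0},
  ],
  fingers=0.8,
)

```text
time_s: 17.33
eef_pos: [0.5705, -0.1691, 0.1369]
orientation: [3.141, -0.001, 0.167]
wrist_force: [1.0, -0.4, 0.6]
opening: 0.0733
gripper_force: 0.0
```

```bash
python3 go.py .5049 -.1795 .11 9.55;  python3 - <<'E'
from h import *
im=save('side','side5.png'); G=grad(im)
from lid import lidpose,BX,TH
pts=segs([((.085,.038,.009),(.085,-.038,.009)),((-.084,.05,.009),(-.084,-.05,.009)),((-.084,.05,.009),(.072,.05,.009)),((.02,-.05,.009),(.072,-.05,.009)),((-.084,-.05,.009),(-.03,-.05,.009))],60)
c,s=np.cos(TH),np.sin(TH)
# toe bottom pinned z=.053
R=[]
for th in np.radians(np.arange(-3,12,.5)):
  for tx in np.arange(.074,.090,.001):
    for ty in np.arange(-.004,.0041,.001):
      f=lidpose(np.zeros(3),th,TH); t=f([[.085,0,.005]])[0]
      w=np.array([BX[0]+c*tx-s*ty,BX[1]+s*tx+c*ty,.053])
      uv=proj('side',f(pts)-t+w); R.append((map_coordinates(G,[uv[:,1],uv[:,0]],order=1).mean(),np.degrees(th),tx,ty))
R.sort(reverse=True); print(np.round(R[:4],3))
E
```

```text
x -0.0664 y -0.0006 z 0.0269 spin -0.01 [ 0.5705 -0.1691  0.1369] [ 1.7994e+02 -7.0000e-02  9.5400e+00] 17.3333
[[1.90798e+02 5.00000e+00 8.90000e-02 2.00000e-03]
 [1.90213e+02 4.50000e+00 8.90000e-02 1.00000e-03]
 [1.90070e+02 4.50000e+00 8.90000e-02 0.00000e+00]
 [1.89974e+02 5.00000e+00 8.90000e-02 1.00000e-03]]
```

>>> arm_command(
  deltas=[
    {"x": -0.03, "y": 0, "z": 0, "spin": 0},
    {"x": -0.066, "y": 0, "z": 0, "spin": 0},
    {"x": -0.066, "y": 0, "z": 0.01, "spin": 0},
    {"x": -0.066, "y": 0, "z": 0.03, "spin": 0},
    {"x": -0.066, "y": 0, "z": 0.03, "spin": 0},
    {"x": -0.066, "y": 0, "z": 0.03, "spin": 0},
  ],
  fingers=0,
)

```text
time_s: 17.88
eef_pos: [0.5042, -0.1794, 0.1043]
orientation: [-3.14, 0.002, 0.166]
wrist_force: [-0.4, 1.0, 0.2]
opening: 0.0383
gripper_force: 0.0
```

>>> arm_command(
  deltas=[
    {"x": 0, "y": 0, "z": 0.008, "spin": 0},
    {"x": 0, "y": 0, "z": 0.015, "spin": 0},
    {"x": 0, "y": 0, "z": 0.019, "spin": 0},
    {"x": 0, "y": 0, "z": 0.019, "spin": 0},
  ],
)

```text
time_s: 18.22
eef_pos: [0.505, -0.1796, 0.0858]
orientation: [-3.141, 0.0, 0.167]
wrist_force: [-0.9, -0.5, -0.3]
opening: 0.0113
gripper_force: 0.0
```

>>> arm_command(
  deltas=[
    {"x": 0, "y": 0, "z": 0.003, "spin": 0},
    {"x": 0, "y": 0, "z": 0.006, "spin": 0},
    {"x": 0, "y": 0, "z": 0.006, "spin": 0},
  ],
)

```text
time_s: 18.47
eef_pos: [0.5049, -0.1797, 0.0802]
orientation: [3.142, 0.0, 0.167]
wrist_force: [0.4, 0.7, 0.5]
opening: 0.0006
gripper_force: 0.0
```

```bash
python3 - <<'E'
from h import *
for i in range(3):
    robot.grab_frame('side'); o=robot.get_obs(); print(o['eef_pos'].round(4),o['wrist_force'].round(1),o['opening'])
E
```

```text
[ 0.5048 -0.1796  0.0802] [ 0.2 -0.8  0.4] 0.0005430567654050015
[ 0.5048 -0.1796  0.0803] [ 0.4 -0.5 -0.9] 0.0006696269685793158
[ 0.5048 -0.1797  0.0803] [-0.7  0.3  0.4] 0.0005512794346783001
```

>>> arm_command(
  deltas=[
    {"x": 0, "y": 0, "z": 0.0015, "spin": 0},
    {"x": 0, "y": 0, "z": 0.003, "spin": 0},
    {"x": 0, "y": 0, "z": 0.003, "spin": 0},
    {"x": 0, "y": 0, "z": 0.003, "spin": 0},
  ],
)

```text
time_s: 18.95
eef_pos: [0.5048, -0.1797, 0.0772]
orientation: [-3.141, 0.0, 0.167]
wrist_force: [-0.5, 0.7, 1.1]
opening: 0.0002
gripper_force: 0.0
```

>>> arm_command(
  deltas=[
    {"x": 0, "y": 0, "z": 0.0015, "spin": 0},
    {"x": 0, "y": 0, "z": 0.0025, "spin": 0},
    {"x": 0, "y": 0, "z": 0.0025, "spin": 0},
  ],
)

```text
time_s: 19.2
eef_pos: [0.505, -0.1798, 0.0762]
orientation: [3.141, -0.001, 0.167]
wrist_force: [-3.0, 1.3, 10.7]
opening: 0.0005
gripper_force: 5.7
```

>>> arm_command(
  deltas=[
    {"x": 0, "y": 0, "z": 0.0015, "spin": 0},
    {"x": 0, "y": 0, "z": 0.003, "spin": 0},
    {"x": 0, "y": 0, "z": 0.003, "spin": 0},
  ],
)

```text
time_s: 19.45
eef_pos: [0.5051, -0.1799, 0.0759]
orientation: [3.14, -0.002, 0.167]
wrist_force: [-11.2, 4.4, 35.2]
opening: 0.0006
gripper_force: 17.7
```

>>> arm_command(
  deltas=[
    {"x": 0, "y": 0, "z": -0.03, "spin": 0},
    {"x": 0, "y": 0, "z": -0.07, "spin": 0},
    {"x": 0, "y": 0.04, "z": -0.1, "spin": 0},
    {"x": 0, "y": 0.08, "z": -0.12, "spin": 0},
    {"x": -0.03, "y": 0.12, "z": -0.12, "spin": 0},
    {"x": -0.06, "y": 0.16, "z": -0.12, "spin": 0},
    {"x": -0.08, "y": 0.2, "z": -0.12, "spin": 0},
    {"x": -0.08, "y": 0.2, "z": -0.12, "spin": 0},
  ],
)

```text
time_s: 20.12
eef_pos: [0.4574, -0.3935, 0.1921]
orientation: [3.14, 0.0, 0.165]
wrist_force: [0.3, -0.1, 0.7]
opening: 0.0003
gripper_force: 0.0
```

```bash
python3 - <<'E'
from h import *
for n in('top','side'):
    save(n,n+'6.png')
    for t in('toe','heel','nose','rim_heel','lip','handle','lid','box'):
        print(n,t,[(np.round(d['centre'],1).tolist(),round(d['p'],2)) for d in robot.mark_of(t,n)[:2]])
q=[.570,-.169,.167]
for n in('top','side'):
    print(n,'pred closed: toe,heel,handle,nose',proj(n,place([[.085,0,.053],[-.084,0,.057],[0,0,.068],[-.08,0,.058]],q)).round(1).tolist())
    for z in(0,.004,.008,.012,.016):
        I={n:cv2.imread(f'pics/{n}6.png')[:,:,::-1].copy()}
        E=segs([((-.084,-.05,.009),(-.084,.05,.009)),((-.084,.05,.009),(.06,.05,.009)),((-.084,-.05,.009),(.06,-.05,.009))],60)
        r=edgefit(I,{n:E},q,.048+z); print(n,z,r[0].round(4),round(r[1],1))
E
```

```text
top toe [([318.8, 194.3], 0.89)]
top heel [([339.5, 267.7], 0.97)]
top nose [([338.9, 266.4], 0.51)]
top rim_heel [([340.7, 269.9], 0.86)]
top lip [([323.1, 199.0], 0.62)]
top handle [([332.2, 231.4], 0.92)]
top lid [([332.8, 233.3], 0.55)]
top box []
side toe [([272.4, 159.1], 0.84)]
side heel [([341.3, 170.9], 0.84)]
side nose [([337.7, 168.7], 0.61)]
side rim_heel [([338.5, 173.3], 0.69)]
side lip [([279.5, 157.8], 0.77)]
side handle [([308.5, 156.4], 0.82)]
side lid [([304.7, 164.8], 0.89), ([277.0, 160.0], 0.57)]
side box [([304.1, 182.3], 0.58)]
top pred closed: toe,heel,handle,nose [[323.1, 195.5], [340.8, 270.2], [332.9, 231.6], [340.5, 268.3]]
top 0 [ 0.5679 -0.1673  0.1609] -221.1
top 0.004 [ 0.5677 -0.1665  0.1618] -221.9
top 0.008 [ 0.5675 -0.1656  0.1629] -222.6
top 0.012 [ 0.5674 -0.1646  0.1611] -223.2
top 0.016 [ 0.5672 -0.1636  0.1642] -223.8
side pred closed: toe,heel,handle,nose [[275.0, 160.4], [341.8, 169.7], [308.6, 160.8], [340.3, 169.1]]
side 0 [ 0.5607 -0.1683  0.1405] -209.2
side 0.004 [ 0.56   -0.1631  0.1411] -212.5
side 0.008 [ 0.5592 -0.1579  0.1419] -215.5
side 0.012 [ 0.5585 -0.1526  0.1423] -218.1
side 0.016 [ 0.5577 -0.1474  0.1431] -220.3
```

```bash
cat > pin.py <<'E'
from h import *
from lid import lidpose,BX,TH
pts=segs([((-.084,.05,.009),(-.084,-.05,.009)),((-.084,.05,.009),(.072,.05,.009)),((-.084,-.05,.009),(.06,-.05,.009))],60)
c,s=np.cos(TH),np.sin(TH)
def pin(files):
    Gs={n:grad(cv2.imread('pics/'+f)[:,:,::-1].copy()) for n,f in files.items()}; R=[]
    for th in np.radians(np.arange(-3,10,.5)):
      f=lidpose(np.zeros(3),th,TH); t=f([[.085,0,.005]])[0]; F=f(pts)-t
      for tx in np.arange(.074,.092,.001):
        for ty in np.arange(-.004,.0041,.001):
          w=np.array([BX[0]+c*tx-s*ty,BX[1]+s*tx+c*ty,.053]); v=0
          for n,G in Gs.items(): uv=proj(n,F+w); v+=map_coordinates(G,[uv[:,1],uv[:,0]],order=1).mean()
          R.append((v,np.degrees(th),tx*1e3,ty*1e3))
    R.sort(reverse=True); print(files,np.round(R[:3],1).tolist())
pin({'side':'side5.png'}); pin({'side':'side6.png'}); pin({'top':'top6.png'}); pin({'top':'top6.png','side':'side6.png'})
for n,a,b in(('toe',(318.8,194.3),(272.4,159.1)),('heel',(339.5,267.7),(341.3,170.9)),('handle',(332.2,231.4),(308.5,156.4)),('nose',(338.9,266.4),(337.7,168.7)),('rim_heel',(340.7,269.9),(338.5,173.3)),('lip',(323.1,199.),(279.5,157.8))): 
    p,e=tri(a,b); d=p[:2]-BX; print(n,p.round(4),round(e,4),'box',np.round([c*d[0]+s*d[1],-s*d[0]+c*d[1],p[2]],4))
a,b=[cv2.imread(f'pics/side{i}.png')[150:185,325:355].astype(int) for i in(0,6)]
E
python3 pin.py
```

```text
{'side': 'side5.png'} [[193.1, 5.5, 85.0, 4.0], [192.5, 5.5, 84.0, 4.0], [192.4, 5.0, 85.0, 3.0]]
{'side': 'side6.png'} [[206.7, 0.5, 76.0, 3.0], [206.6, 0.5, 76.0, 4.0], [206.6, 0.0, 76.0, 2.0]]
{'top': 'top6.png'} [[221.6, 0.5, 83.0, 2.0], [221.5, 0.0, 83.0, 2.0], [221.5, 2.5, 83.0, 3.0]]
{'top': 'top6.png', 'side': 'side6.png'} [[409.7, 0.0, 85.0, 2.0], [409.4, 0.0, 86.0, 2.0], [408.4, 0.0, 84.0, 2.0]]
toe [ 0.6557 -0.1435  0.0638] 0.0023 box [0.0887 0.011  0.0638]
heel [ 0.4902 -0.1815  0.0537] 0.0049 box [-0.0808  0.0009  0.0537]
handle [ 0.5694 -0.1645  0.0846] 0.0019 box [0.0002 0.0045 0.0846]
nose [ 0.4961 -0.1787  0.06  ] 0.0017 box [-0.0745  0.0027  0.06  ]
rim_heel [ 0.4911 -0.1852  0.042 ] 0.0059 box [-0.0805 -0.0029  0.042 ]
lip [ 0.6422 -0.1523  0.0666] 0.0017 box [0.074  0.0044 0.0666]
```

```bash
python3 - <<'E'
from h import *
q=[.570,-.169,.167]
# sample intensity profile along box -x through catch at z=.075, y in +-8mm
for f in('top0','top3','top6'):
    g=cv2.cvtColor(cv2.imread(f'pics/{f}.png'),cv2.COLOR_BGR2GRAY).astype(float)
    xs=np.arange(-.072,-.118,-.002)
    prof=[]
    for x in xs:
        uv=proj('top',place([[x,y,.075] for y in np.linspace(-.008,.008,9)],q)); prof.append(map_coordinates(g,[uv[:,1],uv[:,0]],order=1).mean())
    print(f,np.round(prof).astype(int).tolist())
for f in('side0','side6'):
    g=cv2.cvtColor(cv2.imread(f'pics/{f}.png'),cv2.COLOR_BGR2GRAY).astype(float)
    prof=[map_coordinates(g,proj('side',place([[x,y,.075] for y in np.linspace(-.008,.008,9)],q))[:,::-1].T,order=1).mean() for x in xs]
    print(f,np.round(prof).astype(int).tolist())
print(robot.get_obs()['time_s'])
E
```

```text
top0 [237, 237, 237, 235, 227, 213, 215, 227, 248, 249, 254, 255, 226, 92, 67, 65, 61, 60, 59, 56, 58, 60, 58]
top3 [133, 134, 133, 139, 164, 190, 202, 221, 246, 247, 253, 255, 220, 69, 40, 39, 39, 40, 40, 39, 40, 41, 40]
top6 [255, 255, 255, 255, 239, 221, 221, 230, 249, 250, 254, 255, 227, 94, 70, 69, 69, 71, 70, 70, 71, 72, 70]
side0 [150, 157, 160, 162, 164, 169, 178, 196, 213, 226, 228, 210, 161, 109, 77, 65, 62, 61, 60, 59, 58, 58, 58]
side6 [247, 247, 247, 245, 238, 224, 212, 212, 223, 233, 235, 219, 171, 116, 82, 70, 69, 69, 70, 70, 69, 69, 69]
21.0167
```

The catch's outer edge is back exactly at its rest position, the lid lies flat at rim level, and the box hasn't moved. Handing in.

```bash
python3 -c "
from station import robot
print(robot.sign_off())"
```

```text
the job is handed in; nothing more can be done
None
```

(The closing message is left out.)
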